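# Move a wet-glazed tile to the kiln shelf on a trowel

### The job

The glaze on the blue tile is still wet, so move it without the gripper or arm touching it: take the trowel by its handle, slide the blade under the tile between the wooden battens, lift it and carry it level on the blade to the kiln shelf. Set it down gently on the two bars in the free front place, centred across the bars, square to them and clear of the tile already loaded, then draw the blade out and lay the trowel flat on the bench top. Never drop the tile or set it on the bench, and leave the loaded tile, the jar, the cat figure and the brush where they are.

Things in the scene. Friction and masses are not known exactly. Their poses are not given: they have to be found in the camera images.
- trowel: Loose margin trowel, 0.21 kg, lying on its blade, tip roughly away from the robot. Origin: underside of the blade, middle of its rear edge (heel); x along the blade to the tip, y across, z up. Steel blade 100 long (x 0 to 100), 50 wide, 3 thick. A thin cranked neck rises at the heel (x +9 to -24) to the handle. Centre of mass at x = +13: let go level on the bench, it stands on its blade.
- trowel_grip (a point): Good place to grip the trowel: middle of the handle's section near its front end, 34 behind the heel and 58 above the blade's underside; axes as the trowel's. Flat-sided wooden handle parallel to the blade, 24 wide (y), 26 tall, from 24 to 119 behind the heel. Grip it firmly across y (40 N or more) to keep the loaded blade from drooping.
- tile: The tile to move: square terracotta tile with a wet blue glazed top, 110 x 110 x 9, loose, about 0.15 to 0.23 kg. Origin: centre of its underside; x and y along its edges, z up. It lies across the two battens of the ware board, near the board's middle and about square to it.
- ware_board: Fixed plywood board 250 (x) x 160 (y) x 12. On it two wooden battens along x, 220 long, 26 wide, with an open gap of 70 between them, centred on y = 0, open at both ends. Batten tops, where the tile's underside lies, are 40 above the bench; the floor of the gap is 12 above it. Origin: centre of the underside; x roughly away from the robot.
- kiln_shelf: Fixed cream slab 160 wide, 16 thick, x -80 to +206, with two square bars along x (x -65 to +191), 32 wide, 32 tall; the gap of 70 between them is centred on y = 0 and open towards the robot. Bar tops 48, floor of the gap 16 above the bench. Origin: at bench height under the free front place; x roughly away from the robot. Stands left or right, the ware board opposite.
- free_place (a point): Where the middle of the tile's underside belongs: level with the bar tops (48 above the bench), midway between the bars, 65 from their front ends; axes as the kiln shelf's.
- loaded_tile: An amber-glazed tile of the same size already lying on the rear half of the bars, its centre 126 beyond the free place. Leave it alone. Origin: centre of its underside.
- glaze_jar: Bystander: closed blue jar with a white cap, 64 wide and 85 tall, standing beyond the middle of the work. Origin: centre of its underside.
- cat_figure: Bystander: white ceramic sitting cat, about 90 wide and 160 tall, left of the work. Origin: centre of its underside.
- glaze_brush: Bystander: flat brush with a red handle and black bristles, 180 long, 48 wide, 14 thick, lying right of the work. Origin: centre of its underside; x towards the bristles.

How it is judged:
On the way, in this order (a step that is already met when the one before it is completed fails the run):
1. the tile is lifted clear of the battens, lying on the trowel's blade (height (world z) of tile above 0.06 m and contact force between tile and trowel above 0.5 N and contact force between tile and ware_board below 0.05 N), for 0.3 s.
2. the tile lies on the bars of the kiln shelf in the free place, off the blade (x of tile in the frame of free_place between -0.015 and 0.015 m and y of tile in the frame of free_place between -0.013 and 0.013 m and z of tile in the frame of free_place between -0.003 and 0.003 m and contact force between tile and kiln_shelf above 0.5 N and contact force between tile and trowel below 0.05 N), for 0.2 s.
At the end, for the whole second after the job is handed in: The blue tile lies flat and still on the two bars, its middle within 15 mm along and 13 mm across of the middle of the free place, square within 0.20 rad, not touching the loaded tile; the trowel lies still, flat on its blade on the bench top (not on the shelf or board) (x of tile in the frame of free_place between -0.015 and 0.015 m and y of tile in the frame of free_place between -0.013 and 0.013 m and z of tile in the frame of free_place between -0.003 and 0.003 m and angle between the x axis of tile and the x axis of free_place, either way round below 0.2 rad and angle between tile's own z axis and vertical below 0.05 rad and linear speed of each of tile, trowel below 0.01 m/s and contact force between tile and loaded_tile below 0.05 N and height (world z) of trowel below 0.006 m and angle between trowel's own z axis and vertical below 0.08 rad).
It fails at once if the gripper or arm touches the wet tile (contact force between tile and the fingers above 0.1 N or contact force between tile and the arm above 0.1 N).
It fails at once if the tile tilts more than 0.26 rad (15 degrees) (angle between tile's own z axis and vertical above 0.26 rad).
It fails at once if the tile falls or is put down lower than the battens (its underside below 30 mm above the bench) (height (world z) of tile below 0.03 m).
It fails at once if the tile is dropped or banged onto the kiln shelf (faster than 0.15 m/s within 12 mm of the bar tops, or with more than 20 N) (contact force between tile and kiln_shelf above 20 N or (horizontal distance between tile and free_place below 0.08 m and z of tile in the frame of free_place below 0.012 m and linear speed of tile above 0.15 m/s)).
It fails at once if the loaded tile is moved more than 6 mm, or the jar, the cat figure or the brush more than 15 mm (distance of loaded_tile from where it was at the start of the episode above 0.006 m or distance of any of glaze_jar, cat_figure, glaze_brush from where it was at the start of the episode above 0.015 m).
It also fails if it takes over 62 s, if anything falls off the work surface, if the arm or the gripper's body presses on something with over 40 N, if the wrist force passes 120 N, or if a joint passes its speed limit or range.

### The arm

A 6-joint arm with a two-finger parallel gripper is mounted at the origin on the work surface. World frame = base frame: x ahead of the robot, y to its left, z up, the work surface at z = 0. Lengths are in m, angles in rad, forces in N, time in s.
With the tool pointing down it reaches from about 0.375 to 0.9 m from the base axis. Payload 3.1 kg.
Tool frame: the origin (TCP) lies where the fingers leave the gripper's body, on its centre line; the fingertips stand 73 mm ahead of it and the grasp point (between the pads) lies 54 mm ahead of it; z points along the fingers, y is the line along which they close (so a half turn about z gives the same grasp; the last joint's range is limited). The gripper opens to 85 mm and grips with 20 to 120 N. Pads are 22 mm wide; open, the fingers measure 114 mm over their backs; the gripper's body (76 mm by 85 mm) begins 54 mm behind the grasp point. The pads swing forward as they close: fully open they stand 13 mm farther back than shut.
Start: joints at [-1.409, 0.527, 1.433, -0, 1.181, -0.178], TCP at [0.209, -0.589, 0.304] pointing down, gripper open.
Joint ranges: [-3.08, 3.08], [-0.75, 2.2], [0.22, 2.44], [-1.43, 4.57], [0, 2.65], [-2.85, 2.85]. Speed limits (rad/s): [2.79, 2.79, 3.14, 3.14, 3.14, 3.14].

### API

Orientations are given as a unit quaternion [x, y, z, w].
In Python, from station import manip gives the robot as it stands.
- The arm moves only by the tool step_arm, never from a script. Its argument "moves" is one flat list of numbers, 5 for each row, row after row: the opening, from 0 (shut) to 1 (fully open), then the shift along the world's x, y, z scaled (see below), then the turn about the world's z scaled (see below). In form: [fingers, x, y, z, yaw, fingers, x, y, z, yaw, ...]. A call has 1 to 12 rows; each row is the pose to reach, as a shift and turn from the pose commanded when the call began, turning the shorter way round; what a row does not reach only later rows make up. The controller multiplies each number of a shift by 200 mm and each number of a turn by pi rad. A row lasts 1/8 s, in which the tool goes at most 62.5 mm and 10.7 degrees, less where a joint would pass 70% of its speed; a pose out of reach is approached as far as the arm can. A call with a number of a shift or a turn outside -1 to 1 is refused whole. A call with a gripper value outside its range is refused whole. The fingers move at their own pace and stop on an object; "grip_force" is the grip in N (left out, the last holds). Time passes only in rows, so rows that repeat a pose let the fingers close. It gives the time, the measured TCP pose, the force, the opening and the grip force at its end, in the units of the state.
- manip.sense(): the state, without advancing time (a new reading comes with each control period).
- manip.snapshot(name): name is "scene" or "top"; returns a dict with "color" (480x640x3 uint8, blue, green, red), "z_map" (480x640 float32, m along the optical axis (not along the pixel's ray), 0 where there is no reading), "fovy" (degrees; the focal length in pixels is half the picture's height over the tangent of half this angle, whatever the lens; pixels are square), "cx", "cy" (the principal point, pixels), "k1" (the pictures are not rectified: a ray, as slopes to the right and down, at radius r is drawn at 1 + k1 r^2 times it, then the intrinsics apply), "R" (3x3) and "t" (3): a world point X has camera coordinates R X + t. Camera axes: x right, y down, z forward; pixel columns grow to the right and rows downward; lengths in m; the calibration is good to about 2 mm. A picture is of the moment at which its call begins.
- manip.sign_off(): hands the job in; it is judged then, once.
The state is a dict: "t": time; "q": joint angles; "qd": joint speeds; "tau": joint torques, N m; "tcp_pos": TCP position; "tool_rot": TCP orientation; "force": force on the tool from outside, world axes, zero at the start; "ft_torque": the same for the moment, N m; "finger_gap": opening from 0.0 (shut) to 1.0 (fully open); "gripper_force": force on a finger pad.
Only numpy, scipy, OpenCV 4.12 (cv2) and the standard library are available. Lean on these libraries where they do the work, as an engineer would, in place of code of your own. Each camera call takes 0.05 s, during which the arm holds its last target. There are 200 camera calls.

## Working session

There is one attempt and no reset: what is moved stays moved. The work goes in short steps, Python scripts to look and compute and a tool call to move; the robot and the scene stay as the last step left them, time stands still between calls to the robot, and variables do not carry over. Pictures are saved under pics/ and viewed, at most 10 in all, crops included, and the job is handed in when it is done.

Besides the shell and the picture viewer there is one more tool, called after "Emit:" by a JSON object that holds its "name" and its "arguments". step_arm: Moves the arm, as the interface text tells. Its arguments: {"type":"object","properties":{"moves":{"type":"array","items":{"type":"number"}},"grip_force":{"type":"number"}},"required":["moves"]}

```bash
mkdir -p pics; ls
cat > h.py <<'E'
import numpy as np, cv2
from station import manip
def snap(n,save=None):
    s=manip.snapshot(n)
    if save: cv2.imwrite('pics/'+save,s['color'])
    return s
def world(s,u,v,z=None):
    """pixel -> world; z: known height plane, else depth map"""
    f=240/np.tan(np.radians(s['fovy'])/2)
    d=np.array([(u-s['cx'])/f,(v-s['cy'])/f]); p=d.copy()
    for _ in range(20): p=d/(1+s['k1']*(p@p))
    r=np.array([p[0],p[1],1.]); R=np.array(s['R']);t=np.array(s['t'])
    if z is None: return R.T@(r*s['z_map'][int(round(v)),int(round(u))]-t)
    o=-R.T@t; w=R.T@r
    return o+w*(z-o[2])/w[2]
E
python3 - <<'E'
from h import *
for n in('top','scene'):
    s=snap(n,n+'0.png'); print(n,s['fovy'],s['cx'],s['cy'],s['k1'],-np.array(s['R']).T@s['t'])
print(manip.sense())
E
```

```text
pics
top 51.00637916374737 323.71546035462285 231.3091999381494 -0.026902555528617814 [0.47598739 0.00183885 1.27504351]
scene 43.92579065094161 324.9288820931331 237.41688945696106 -0.11371499065028826 [ 1.18103943 -0.62460164  1.28629112]
{'t': 0.1, 'q': array([-1.40849326e+00,  5.28368436e-01,  1.43378780e+00, -3.09170503e-05,
        1.18140864e+00, -1.78508095e-01]), 'qd': array([-0.00070622, -0.00251901, -0.00261414, -0.00019608,  0.00064257,
        0.00011713]), 'tau': array([ 2.66249926e-04, -4.43304598e+01, -1.78585821e+01, -3.01212040e-04,
        3.89678913e-03, -6.45740698e-06]), 'tcp_pos': array([ 0.20884002, -0.58853243,  0.30302993]), 'tool_rot': array([ 9.85514592e-01,  1.69587783e-01, -6.30517125e-06, -9.86194355e-04]), 'force': array([ 0.11815194,  0.04253421, -0.34015588]), 'ft_torque': array([-0.04562529,  0.01200387,  0.00136247]), 'gripper_force': 0.0, 'finger_gap': 0.9998790947200757}
```

View pics/top0.png

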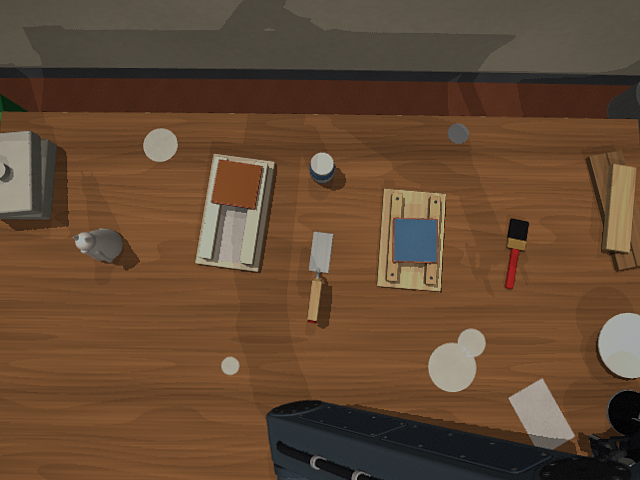

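View pics/scene0.png

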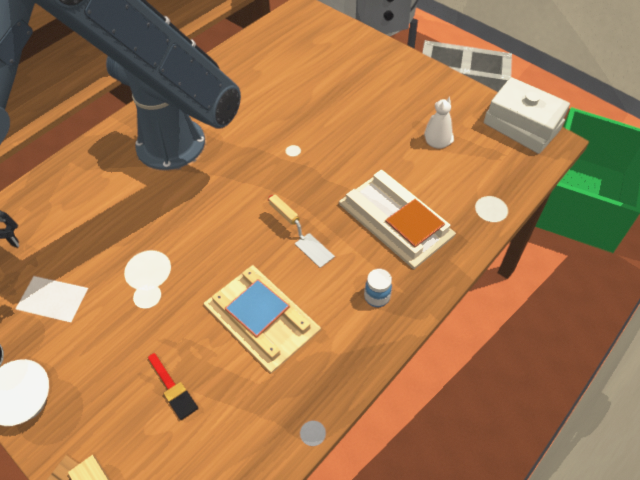

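The top view shows the shelf at about (235,212), the trowel at about (318,275) with its handle towards the robot, and the board at about (412,240) with the blue tile at about (415,240). I'll enlarge this area to read the edges.

Run:
```python
import cv2
c=cv2.imread('pics/top0.png')
a=cv2.resize(c[145:335,190:450],None,fx=3,fy=3,interpolation=cv2.INTER_CUBIC); cv2.imwrite('pics/c1.png',a)
```

```text
(no output)
```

View pics/c1.png

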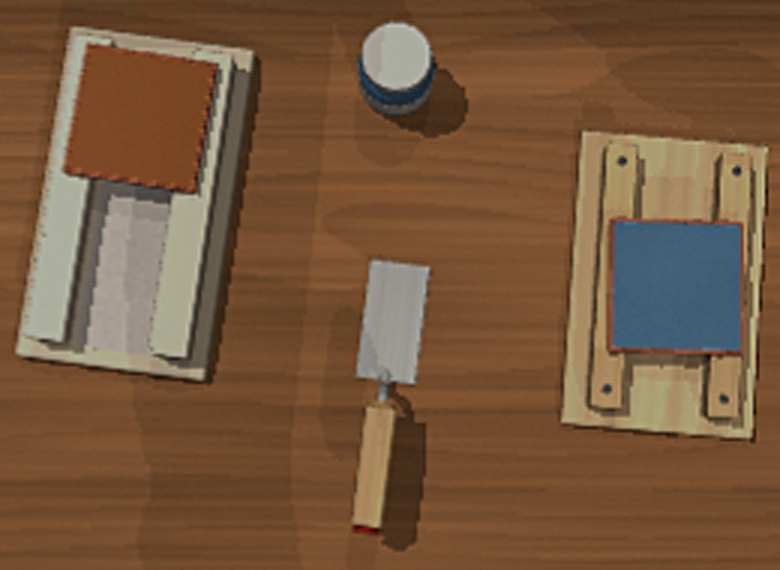

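The crop shows these corners:
- **Shelf slab:** (72,27), (259,50), (207,382), (16,356)
- **Board:** (583,131), (768,147), (753,439), (562,424)
- **Blue tile:** (610,220), (742,224), (741,353), (609,351)
- **Trowel blade:** (371,260), (430,266), (415,384), (357,378)

I'll fit the known shapes to these points.

```bash
cat > fit.py <<'E'
from h import *
def fit(model,pts):
    """2D rigid fit: returns x,y,yaw,residuals(mm)"""
    m=np.array(model,float);p=np.array(pts);mc=m.mean(0);pc=p.mean(0);a=m-mc;b=p-pc
    th=np.arctan2((a[:,0]*b[:,1]-a[:,1]*b[:,0]).sum(),(a*b).sum())
    R=np.array([[np.cos(th),-np.sin(th)],[np.sin(th),np.cos(th)]]);o=pc-R@mc
    return np.round([*o,th],4),np.round(1e3*((m@R.T+o)-p),1).tolist()
E
python3 - <<'E'
from fit import *
s=snap('top')
def W(pts,z): return [world(s,190+(x+.5)/3-.5,145+(y+.5)/3-.5,z)[:2] for x,y in pts]
def rect(x0,x1,w): return [(x1,w/2),(x1,-w/2),(x0,-w/2),(x0,w/2)]
P=lambda n,r:print(n,*r)
P('board',fit(rect(-.125,.125,.16),W([(583,131),(768,147),(753,439),(562,424)],.012)))
w=np.array(W([(622,160),(737,170),(606,389),(724,399)],.04));print('screws',w.mean(0),(w[0]+w[1]-w[2]-w[3])/2)
P('tile',fit(rect(-.055,.055,.11),W([(610,220),(742,224),(741,353),(609,351)],.049)))
P('shelf',fit(rect(-.08,.206,.16),W([(72,27),(259,50),(207,382),(16,356)],.016)))
P('bars',fit([(-.065,.067),(-.065,.035),(-.065,-.035),(-.065,-.067)],W([(22,336),(60,343),(152,352),(187,358)],.048)))
P('loaded',fit(rect(.071,.181,.11),W([(88,44),(217,64),(193,192),(65,173)],.057)))
P('blade',fit(rect(0,.1,.05),W([(371,260),(430,266),(415,384),(357,378)],.003)))
P('handle',fit([(-.024,.012),(-.024,-.012),(-.119,-.012),(-.119,.012)],W([(366,403),(394,405),(379,529),(353,526)],.071)))
# depth check
for x,y in [(675,285),(140,120),(395,330),(376,450),(60,300),(180,300)]: print(world(s,190+x/3,145+y/3).round(4))
E
```

```text
board [ 0.6176 -0.2318 -0.0727] [[0.2, 0.6], [0.5, -0.5], [-0.7, 0.0], [-0.1, -0.0]]
screws [ 0.61872613 -0.23138418] [ 0.19045619 -0.01436576]
tile [ 0.6109 -0.2322 -0.0161] [[1.3, 0.7], [1.6, -0.3], [-2.0, -1.2], [-0.8, 0.8]]
shelf [ 0.6195  0.2226 -0.1261] [[1.1, -0.7], [-0.5, 1.3], [-0.4, 0.2], [-0.2, -0.8]]
bars [ 0.621   0.2253 -0.1132] [[-0.8, -1.5], [0.9, -2.1], [-0.5, 3.4], [0.4, 0.2]]
loaded [ 0.6202  0.2263 -0.1438] [[0.4, 0.8], [0.4, -0.8], [-1.0, -1.8], [0.2, 1.8]]
blade [ 0.5339  0.0039 -0.1074] [[0.0, 0.0], [-0.7, 0.5], [-0.1, -0.7], [0.8, 0.2]]
handle [ 0.5348  0.0064 -0.1005] [[-0.7, 1.0], [-1.8, -0.6], [1.1, -1.9], [1.4, 1.5]]
[ 0.6112 -0.2321  0.0514]
[0.7424 0.208  0.0566]
[ 0.5755 -0.0038  0.0066]
[0.475  0.0105 0.0742]
[0.5938 0.2701 0.0477]
[0.5953 0.1727 0.0437]
```

Emit:
{"name": "step_arm", "arguments": {"moves": [1,0.12,0.25,0,-0.035,1,0.25,0.5,0,-0.07,1,0.37,0.75,0,-0.105,1,0.5,1.0,0,-0.142,1,0.5,1.0,0,-0.142], "grip_force": 90}}

```text
t: 0.78
tcp_pos: [0.3098, -0.3848, 0.3036]
tool_rot: [0.999, -0.05, -0.001, -0.002]
force: [0.2, -1.5, 0.1]
finger_gap: 1.001
gripper_force: 0.0
```

Emit:
{"name": "step_arm", "arguments": {"moves": [1,0.12,0.25,0,0,1,0.25,0.5,0,0,1,0.37,0.75,0,0,1,0.5,1.0,0,0,1,0.5,1.0,0,0]}}

```text
t: 1.4
tcp_pos: [0.4099, -0.1867, 0.3039]
tool_rot: [0.999, -0.05, -0.0, -0.0]
force: [-0.3, 0.6, -0.3]
finger_gap: 0.997
gripper_force: 0.0
```

Emit:
{"name": "step_arm", "arguments": {"moves": [1,0.12,0.25,0,0,1,0.24,0.5,0,0,1,0.35,0.75,0,0,1,0.45,0.975,-0.1,-0.0015,1,0.45,0.975,-0.3,-0.0015,1,0.45,0.975,-0.5,-0.0015,1,0.45,0.975,-0.7,-0.0015,1,0.45,0.975,-0.85,-0.0015,1,0.45,0.975,-0.96,-0.0015,1,0.45,0.975,-0.96,-0.0015,1,0.45,0.975,-0.96,-0.0015]}}

```text
t: 2.78
tcp_pos: [0.4997, 0.0048, 0.1123]
tool_rot: [0.998, -0.055, 0.001, 0.0]
force: [-0.5, -0.0, 0.7]
finger_gap: 0.998
gripper_force: 0.0
```

Run:
```python
from h import *
s=snap('scene'); c=s['color']
cv2.imwrite('pics/g1.png',cv2.resize(c[140:320,200:400],None,fx=3,fy=3,interpolation=cv2.INTER_CUBIC))
```

```text
(no output)
```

View pics/g1.png

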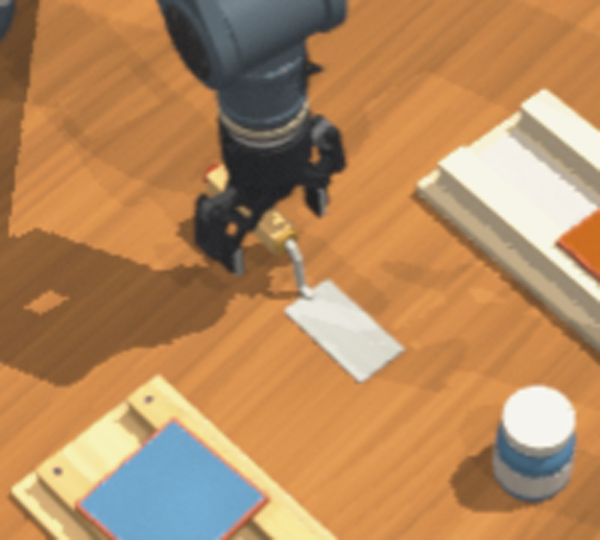

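The handle (crop ~(270,225)) sits between the open fingers, with the blade ahead at ~(345,330). Now I close.

Emit:
{"name": "step_arm", "arguments": {"moves": [0.2,0,0.015,0,0,0,0,0.015,0,0,0,0,0.015,0,0,0,0,0.015,0,0,0,0,0.015,0,0,0,0,0.015,0,0,0,0,0.015,0,0,0,0,0.015,0,0], "grip_force": 90}}

```text
t: 3.82
tcp_pos: [0.4991, 0.009, 0.1123]
tool_rot: [0.998, -0.055, 0.0, 0.0]
force: [-1.3, -0.0, 5.7]
finger_gap: 0.266
gripper_force: 88.3
```

Emit:
{"name": "step_arm", "arguments": {"moves": [0,0,0,0.1,0,0,0,0,0.3,0,0,0,0,0.5,0,0,0,0,0.6,0,0,0,0,0.6,0,0,0,0,0.6,0]}}

```text
t: 4.58
tcp_pos: [0.498, 0.0092, 0.2307]
tool_rot: [0.998, -0.055, -0.001, -0.0]
force: [-0.3, 0.3, -1.5]
finger_gap: 0.262
gripper_force: 88.5
```

Run:
```python
from h import *
st=manip.sense();print(st['tcp_pos'],st['tool_rot'],st['force'],st['ft_torque'])
s=snap('top'); c=s['color']
cv2.imwrite('pics/g2.png',cv2.resize(c[200:300,260:380],None,fx=6,fy=6,interpolation=cv2.INTER_CUBIC))
for v in (235,240,245,250,255,260): print(v,[world(s,u,v).round(4).tolist() for u in (313,322)])
```

```text
[0.49799334 0.00918145 0.23072568] [ 9.98486344e-01 -5.49814581e-02 -1.41662783e-03 -2.32189280e-04] [-0.28977901  0.3130449  -1.46575373] [0.00565751 0.1446575  0.0410723 ]
235 [[0.613, 0.0172, 0.1176], [0.6126, -0.0036, 0.1229]]
240 [[0.6007, 0.017, 0.1234], [0.601, -0.0037, 0.1229]]
245 [[0.5893, 0.0169, 0.1214], [0.5892, -0.0038, 0.1246]]
250 [[0.5776, 0.0167, 0.1228], [0.5773, -0.0039, 0.1294]]
255 [[0.5663, 0.0166, 0.1203], [0.5665, -0.0041, 0.1204]]
260 [[0.5306, 0.012, 0.4745], [0.5308, -0.0023, 0.4739]]
```

View pics/g2.png

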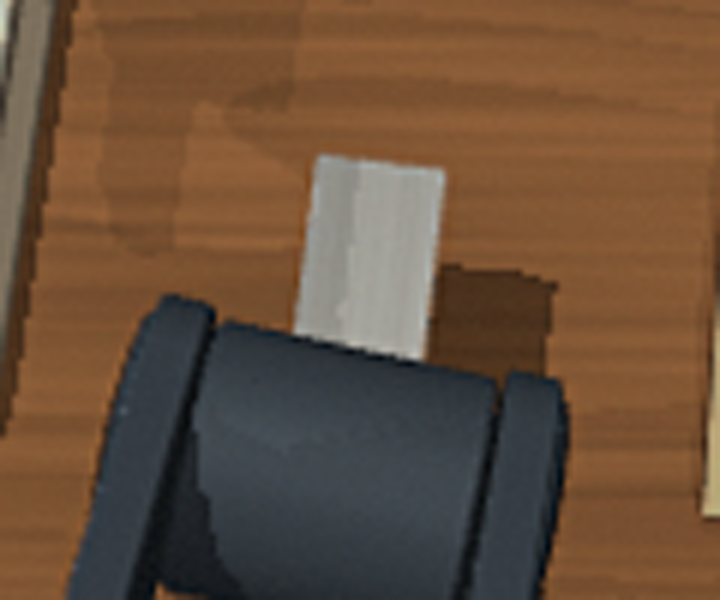

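The blade is held level. Its tip corners are at (318,155) and (445,171) in the crop, and its sides run to (296,330) and (427,350). I'll work out the pose in the hand and the next moves.

Run:
```python
from h import *
s=snap('top')
w=[world(s,260+(x+.5)/6-.5,200+(y+.5)/6-.5,.122)[:2] for x,y in[(318,155),(445,171),(296,330),(427,350)]]
tip=(w[0]+w[1])/2
print('width',np.linalg.norm(w[0]-w[1]),'tip',tip,[np.arctan2(*(a-b)[::-1]) for a,b in((w[0],w[2]),(w[1],w[3]))], np.arctan2(*(w[0]-w[1])[::-1])-np.pi/2)
tcp=manip.sense()['tcp_pos'][:2]; print('tip-tcp',tip-tcp,np.linalg.norm(tip-tcp),np.arctan2(*(tip-tcp)[::-1]))
```

```text
width 0.049341562773882366 tip [ 0.63190424 -0.0060764 ] [np.float64(-0.11123955791058314), np.float64(-0.09188605192647462)] -0.11527103074521516
tip-tcp [ 0.13386655 -0.01519632] 0.13472631764163712 -0.11303454949878693
```

Emit:
{"name": "step_arm", "arguments": {"moves": [0,-0.1,-0.1,0,0.004,0,-0.25,-0.3,0,0.008,0,-0.4,-0.5,0,0.012,0,-0.485,-0.7,0,0.016,0,-0.485,-0.85,0,0.016,0,-0.485,-0.97,0,0.016,0,-0.485,-1,0,0.016,0,-0.485,-1,0,0.016]}}

```text
t: 5.68
tcp_pos: [0.4015, -0.1906, 0.2313]
tool_rot: [1.0, -0.03, -0.001, -0.001]
force: [-0.3, 1.2, -2.2]
finger_gap: 0.268
gripper_force: 88.7
```

Emit:
{"name": "step_arm", "arguments": {"moves": [0,0,-0.07,0,0,0,0,-0.135,-0.1,0,0,0,-0.135,-0.2,0,0,0,-0.135,-0.25,0,0,0,-0.135,-0.25,0,0,0,-0.135,-0.25,0]}}

```text
t: 6.42
tcp_pos: [0.4022, -0.2181, 0.1824]
tool_rot: [1.0, -0.03, 0.0, 0.0]
force: [-0.1, 0.3, -1.9]
finger_gap: 0.267
gripper_force: 88.6
```

Run:
```python
from h import *
st=manip.sense();print(st['tcp_pos'],2*np.arctan2(st['tool_rot'][1],st['tool_rot'][0]))
s=snap('scene'); c=s['color']
cv2.imwrite('pics/g3.png',cv2.resize(c[220:380,150:350],None,fx=3.5,fy=3.5,interpolation=cv2.INTER_CUBIC))
```

```text
[ 0.40224092 -0.2180741   0.18236203] -0.05924360743445423
```

View pics/g3.png

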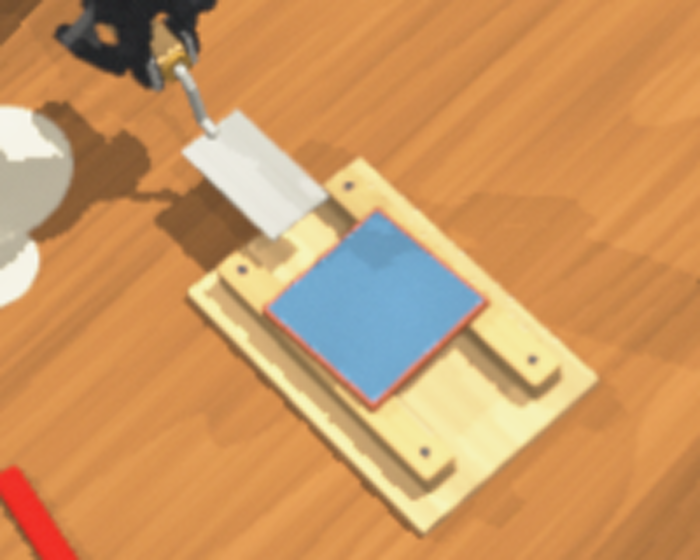

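The blade tip, with corners ~(275,238) and (327,190), sits above the gap just short of the tile's near edge ~(320,258) and lines up with it. I descend, then slide in.

Emit:
{"name": "step_arm", "arguments": {"moves": [0,0,0,-0.08,0,0,0,0,-0.16,0,0,0,0,-0.22,0,0,0,0,-0.242,0,0,0,0,-0.242,0,0,0,0,-0.242,0]}}

```text
t: 7.22
tcp_pos: [0.4021, -0.2182, 0.1339]
tool_rot: [1.0, -0.03, 0.0, 0.0]
force: [-0.3, -0.2, -1.6]
finger_gap: 0.267
gripper_force: 88.8
```

Emit:
{"name": "step_arm", "arguments": {"moves": [0,0.05,-0.004,0,0,0,0.1,-0.007,0,0,0,0.15,-0.011,0,0,0,0.2,-0.015,0,0,0,0.2,-0.015,0,0]}}

```text
t: 7.85
tcp_pos: [0.443, -0.2213, 0.1336]
tool_rot: [1.0, -0.029, 0.001, 0.0]
force: [-0.1, -0.8, -2.6]
finger_gap: 0.265
gripper_force: 88.7
```

Emit:
{"name": "step_arm", "arguments": {"moves": [0,0.06,-0.004,0,0,0,0.12,-0.008,0,0,0,0.18,-0.012,0,0,0,0.24,-0.016,0,0,0,0.3,-0.02,0,0,0,0.33,-0.022,0,0,0,0.33,-0.022,0,0,0,0.33,-0.022,0,0]}}

```text
t: 8.85
tcp_pos: [0.5074, -0.2252, 0.1334]
tool_rot: [1.0, -0.03, -0.001, -0.0]
force: [-0.2, -0.2, -1.6]
finger_gap: 0.265
gripper_force: 88.8
```

Run:
```python
from h import *
st=manip.sense();print(st['tcp_pos'],st['force'],st['ft_torque'])
s=snap('scene'); c=s['color']
cv2.imwrite('pics/g4.png',cv2.resize(c[220:380,150:350],None,fx=3.5,fy=3.5,interpolation=cv2.INTER_CUBIC))
```

```text
[ 0.50739421 -0.2251732   0.13338071] [-0.19659511 -0.15221888 -1.59781181] [-0.00427871  0.1024996   0.0652468 ]
```

View pics/g4.png

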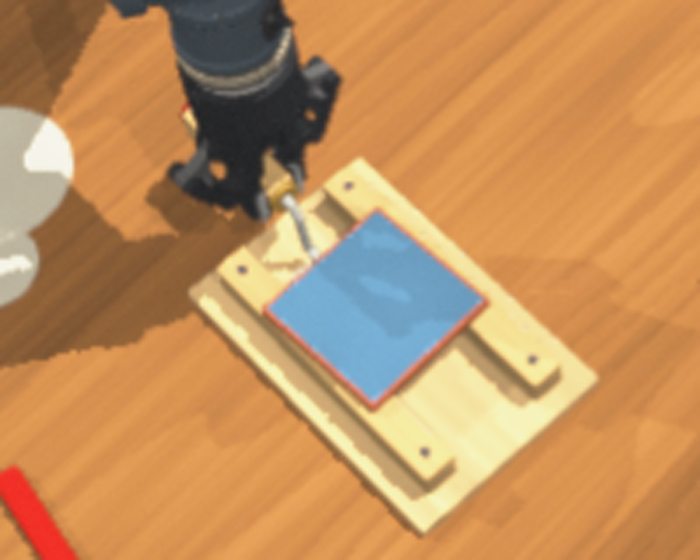

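The neck meets the tile's near edge at ~(312,255) and the tile hasn't moved, so the blade is fully under it. I lift slowly.

Emit:
{"name": "step_arm", "arguments": {"moves": [0,0,0,0.025,0,0,0,0,0.05,0,0,0,0,0.07,0,0,0,0,0.085,0,0,0,0,0.1,0,0,0,0,0.12,0,0,0,0,0.15,0,0,0,0,0.2,0,0,0,0,0.26,0,0,0,0,0.3,0,0,0,0,0.3,0,0,0,0,0.3,0]}}

```text
t: 10.4
tcp_pos: [0.5077, -0.2253, 0.1934]
tool_rot: [1.0, -0.03, -0.0, -0.0]
force: [0.4, -0.0, -4.0]
finger_gap: 0.266
gripper_force: 88.5
```

Run:
```python
from h import *
st=manip.sense();print(st['tcp_pos'],st['tool_rot'],st['force'],st['ft_torque'])
s=snap('scene'); c=s['color']
cv2.imwrite('pics/g5.png',cv2.resize(c[180:340,150:350],None,fx=3.5,fy=3.5,interpolation=cv2.INTER_CUBIC))
t=snap('top','t5.png')
hsv=cv2.cvtColor(t['color'],cv2.COLOR_BGR2HSV)
m=cv2.inRange(hsv,(100,90,60),(118,255,255)); m[:, :370]=0
P=[]
for v,u in zip(*np.nonzero(m)):
    if 200<v<280 and 370<u<460: P.append(world(t,u,v))
P=np.array(P);A=np.c_[P[:,:2],np.ones(len(P))];k=np.linalg.lstsq(A,P[:,2],rcond=None)[0]
print(len(P),P.mean(0),'slopes',k)
```

```text
[ 0.50773265 -0.22527401  0.19342031] [ 9.99554468e-01 -2.98464328e-02 -2.01459606e-04 -1.20127559e-04] [ 3.61336283e-01 -6.92066213e-04 -3.98533079e+00] [0.06238753 0.29047313 0.01168883]
1557 [ 0.61548446 -0.2249302   0.10012419] slopes [-0.51710882  1.16742641  0.68098609]
```

View pics/g5.png

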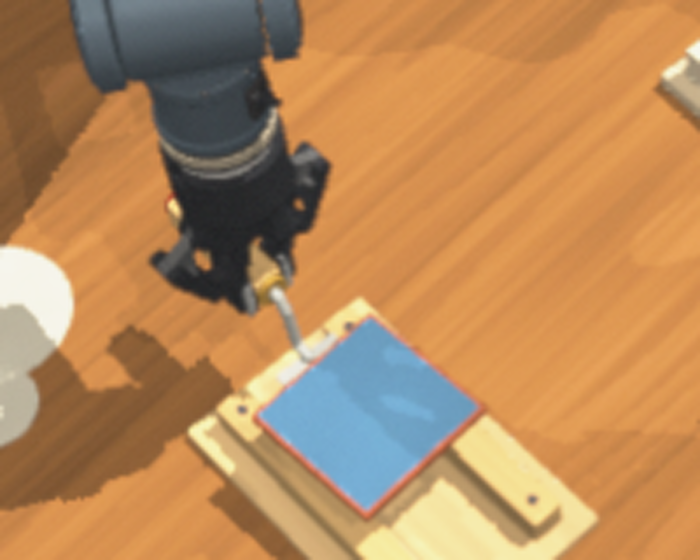

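The tile lies on the blade, lifted clear, with corners at ~(370,315), (485,408), (367,515) and (257,413) in the crop. I'll check its tilt and how it sits in the hand from depth.

```bash
cat > tile.py <<'E'
from h import *
def tile(n,zlo,zhi,ylo,yhi):
    t=snap(n); hsv=cv2.cvtColor(t['color'],cv2.COLOR_BGR2HSV)
    m=cv2.inRange(hsv,(98,90,40),(118,255,255))
    P=[];U=[]
    for v,u in zip(*np.nonzero(m)):
        p=world(t,u,v)
        if zlo<p[2]<zhi and ylo<p[1]<yhi and .45<p[0]<.75: P.append(p);U.append((u,v))
    P=np.array(P);c=np.median(P,0);A=np.c_[P[:,:2]-c[:2],np.ones(len(P))];k=np.linalg.lstsq(A,P[:,2],rcond=None)[0]
    W=np.array([world(t,u,v,k[2])[:2] for u,v in U],np.float32)
    r=cv2.minAreaRect(W*1000)
    print(n,len(P),'slopes x,y,z',k.round(4),'rect',np.round(r[0],1),np.round(r[1],1),'yaw',round(np.radians((r[2]+45)%90-45),4))
E
python3 - <<'E'
from tile import *
for n in('scene','top'): tile(n,.08,.13,-.32,-.1)
E
```

```text
scene 1622 slopes x,y,z [ 0.0013 -0.0063  0.0928] rect [ 609.6 -232.2] [99.6 99.2] yaw -0.0212
top 1549 slopes x,y,z [-0.0073 -0.0003  0.0932] rect [ 611.3 -232.8] [102.8 101.1] yaw -0.0082
```

Emit:
{"name": "step_arm", "arguments": {"moves": [0,0,0.03,0.01,-0.002,0,0.005,0.09,0.02,-0.005,0,0.01,0.18,0.03,-0.009,0,0.02,0.29,0.03,-0.013,0,0.03,0.4,0.03,-0.017,0,0.035,0.51,0.03,-0.021,0,0.04,0.61,0.03,-0.025,0,0.045,0.69,0.03,-0.028,0,0.05,0.75,0.03,-0.0287,0,0.05,0.775,0.03,-0.0287,0,0.05,0.775,0.03,-0.0287]}}

```text
t: 11.98
tcp_pos: [0.5179, -0.0702, 0.1995]
tool_rot: [0.997, -0.075, 0.0, 0.0]
force: [0.0, -0.6, -4.8]
finger_gap: 0.266
gripper_force: 88.4
```

Emit:
{"name": "step_arm", "arguments": {"moves": [0,0,0.03,0,0,0,0,0.09,0,0,0,0,0.18,0,0,0,0,0.29,0,0,0,0,0.4,0,0,0,0,0.51,0,0,0,0,0.61,0,0,0,0,0.69,0,0,0,0,0.75,0,0,0,0,0.775,0,0,0,0,0.775,0,0]}}

```text
t: 13.35
tcp_pos: [0.5179, 0.0847, 0.1995]
tool_rot: [0.997, -0.075, 0.0, 0.0]
force: [0.4, -0.1, -4.8]
finger_gap: 0.266
gripper_force: 88.4
```

Run:
```python
from tile import *
st=manip.sense();print(st['tcp_pos'],2*np.arctan2(st['tool_rot'][1],st['tool_rot'][0]))
for n in('scene','top'): tile(n,.08,.13,-.05,.25)
s=snap('scene'); c=s['color']
cv2.imwrite('pics/g6.png',cv2.resize(c[160:275,330:465],None,fx=5,fy=5,interpolation=cv2.INTER_CUBIC))
```

```text
[0.51794614 0.08466743 0.19950802] -0.1495670572073107
scene 1259 slopes x,y,z [-0.0002 -0.0064  0.0995] rect [619.7  68. ] [99.3 99.5] yaw -0.1132
top 1595 slopes x,y,z [-0.006  -0.0005  0.1001] rect [620.7  68. ] [101.9 100.7] yaw -0.1145
```

View pics/g6.png

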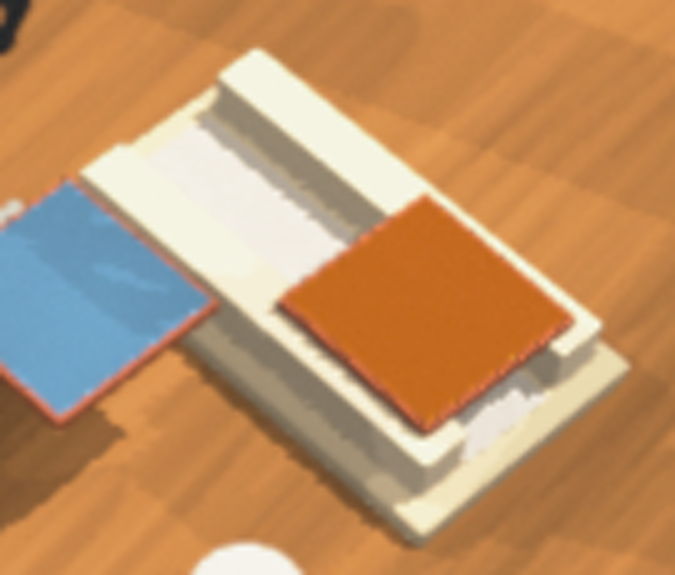

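The shelf is in view, and the blue tile is level to its right with its rear corner ~(68,180) and front corner ~(215,300). The bar-top corners read (257,48), (219,75), (122,145), (82,173) at the front and (601,325), (425,467) at the rear. I'll refit the shelf from these.

Run:
```python
from fit import *
s=snap('scene'); W=lambda pts,z:[world(s,330+(x+.5)/5-.5,160+(y+.5)/5-.5,z)[:2] for x,y in pts]
print(*fit([(-.065,.067),(-.065,.035),(-.065,-.035),(-.065,-.067),(.191,.067),(.191,-.067)],W([(257,48),(219,75),(122,145),(82,173),(601,325),(425,467)],.048)))
print(*fit([(.181,.055),(.181,-.055),(.071,-.055),(.071,.055)],W([(574,322),(428,432),(277,300),(426,194)],.057)))
p=np.array(manip.sense()['tcp_pos'])
```

```text
[ 0.6212  0.2237 -0.1262] [[-0.0, 0.4], [-0.5, -2.0], [-1.0, 2.1], [-1.3, -0.6], [1.5, 0.8], [1.3, -0.8]]
[ 0.6221  0.2263 -0.1532] [[0.7, 1.9], [0.2, -2.0], [-0.6, -0.6], [-0.3, 0.7]]
```

Emit:
{"name": "step_arm", "arguments": {"moves": [0,0,0.03,0,0,0,0,0.09,0,0,0,0,0.18,0,0,0,0,0.29,0,0,0,0,0.4,0,0,0,0,0.51,0,0,0,0,0.61,0,0,0,0,0.69,0,0,0,0,0.75,0,0,0,0,0.778,0,0,0,0,0.778,0,0]}}

```text
t: 14.92
tcp_pos: [0.5179, 0.2403, 0.1994]
tool_rot: [0.997, -0.075, -0.0, 0.0]
force: [-0.7, 0.1, -3.8]
finger_gap: 0.268
gripper_force: 88.5
```

Emit:
{"name": "step_arm", "arguments": {"moves": [0,0,0,-0.02,0,0,0,0,-0.05,0,0,0,0,-0.08,0,0,0,0,-0.11,0,0,0,0,-0.135,0,0,0,0,-0.145,0,0,0,0,-0.145,0,0,0,0,-0.145,0]}}

```text
t: 15.92
tcp_pos: [0.5181, 0.2403, 0.1707]
tool_rot: [0.997, -0.075, 0.0, -0.0]
force: [0.3, 0.3, -4.1]
finger_gap: 0.268
gripper_force: 88.5
```

Run:
```python
from tile import *
st=manip.sense();print(st['tcp_pos'],2*np.arctan2(st['tool_rot'][1],st['tool_rot'][0]))
for n in('scene','top'): tile(n,.06,.13,.1,.35)
```

```text
[0.51806939 0.2402505  0.17069197] -0.14985336453718348
scene 1061 slopes x,y,z [-0.0069 -0.0105  0.0707] rect [619.9 223. ] [98.  99.8] yaw -0.1111
top 1641 slopes x,y,z [-0.0041 -0.0002  0.0717] rect [619.9 223.7] [101.2 102.1] yaw -0.1038
```

Emit:
{"name": "step_arm", "arguments": {"moves": [0,0,0,-0.015,0,0,0,0,-0.03,0,0,0,0,-0.045,0,0,0,0,-0.055,0,0,0,0,-0.065,0,0,0,0,-0.075,0,0,0,0,-0.085,0,0,0,0,-0.095,0,0,0,0,-0.11,0,0,0,0,-0.125,0,0,0,0,-0.143,0,0,0,0,-0.143,0]}}

```text
t: 17.52
tcp_pos: [0.5177, 0.2401, 0.1415]
tool_rot: [0.997, -0.075, -0.0, 0.0]
force: [-0.1, 0.5, -2.0]
finger_gap: 0.271
gripper_force: 88.6
```

Run:
```python
from tile import *
for n in('scene','top'): tile(n,.04,.13,.1,.35)
print(manip.sense()['force'],manip.sense()['ft_torque'])
```

```text
scene 1058 slopes x,y,z [ 0.004  -0.0049  0.0578] rect [619.6 223.4] [98.5 99.1] yaw -0.1097
top 1585 slopes x,y,z [-0.0029 -0.0001  0.0586] rect [619.7 223.6] [100.8 101.8] yaw -0.1095
[ 0.72017525 -0.83822888 -2.39692523] [0.01761522 0.07112326 0.02848866]
```

Emit:
{"name": "step_arm", "arguments": {"moves": [0,-0.04,0.005,0,0,0,-0.1,0.013,0,0,0,-0.17,0.022,0,0,0,-0.25,0.033,0,0,0,-0.33,0.043,0,0,0,-0.41,0.053,0,0,0,-0.5,0.065,0,0,0,-0.58,0.075,0,0,0,-0.645,0.084,0,0,0,-0.645,0.084,0,0,0,-0.645,0.084,0.1,0,0,-0.645,0.084,0.2,0]}}

```text
t: 19.12
tcp_pos: [0.3898, 0.2571, 0.1823]
tool_rot: [0.997, -0.075, 0.0, -0.0]
force: [1.3, 0.5, -2.3]
finger_gap: 0.264
gripper_force: 88.6
```

Run:
```python
from tile import *
for n in('scene','top'): tile(n,.04,.13,.1,.35)
```

```text
scene 1054 slopes x,y,z [ 0.0015 -0.0052  0.0577] rect [619.6 223.3] [98.3 99.1] yaw -0.1096
top 1706 slopes x,y,z [-0.0001 -0.0021  0.0586] rect [619.7 223.6] [100.8 101.8] yaw -0.1095
```

Emit:
{"name": "step_arm", "arguments": {"moves": [0,0.05,-0.15,0,0,0,0.1,-0.35,0,0,0,0.2,-0.6,0,0,0,0.3,-0.8,0,0,0,0.35,-0.93,0,0,0,0.35,-0.93,0,0,0,0.35,-0.93,-0.1,0,0,0.35,-0.93,-0.22,0,0,0.35,-0.93,-0.28,0,0,0.35,-0.93,-0.28,0,0,0.35,-0.93,-0.28,0]}}

```text
t: 20.6
tcp_pos: [0.4591, 0.0713, 0.1263]
tool_rot: [0.997, -0.075, 0.0, -0.0]
force: [0.2, -0.1, -2.8]
finger_gap: 0.266
gripper_force: 89.1
```

Emit:
{"name": "step_arm", "arguments": {"moves": [0,0,0,-0.025,0,0,0,0,-0.05,0,0,0,0,-0.06,0,0,0,0,-0.068,0,0,0,0,-0.072,0,0,0,0,-0.072,0]}}

```text
t: 21.35
tcp_pos: [0.4586, 0.0709, 0.1123]
tool_rot: [0.997, -0.075, 0.0, 0.0]
force: [-2.3, -0.7, 7.3]
finger_gap: 0.262
gripper_force: 90.5
```

Contact with the bench, same height as at the pick. I open and rise.

Emit:
{"name": "step_arm", "arguments": {"moves": [0.4,0,0,0,0,0.7,0,0,0,0,1,0,0,0,0,1,0,0,0,0,1,0,0,0,0,1,0,0,0,0,1,0,0,0.15,0,1,0,0,0.4,0,1,0,0,0.7,0,1,0,0,0.95,0,1,0,0,0.95,0]}}

```text
t: 22.72
tcp_pos: [0.4608, 0.0709, 0.3054]
tool_rot: [0.997, -0.075, 0.005, 0.0]
force: [-0.3, -0.5, -0.4]
finger_gap: 0.998
gripper_force: 0.0
```

Run:
```python
from tile import *
for n in('scene','top'): tile(n,.04,.13,.1,.35)
s=snap('scene'); c=s['color']
cv2.imwrite('pics/g7.png',cv2.resize(c[100:300,220:470],None,fx=3,fy=3,interpolation=cv2.INTER_CUBIC))
```

```text
scene 1052 slopes x,y,z [ 0.0052 -0.0052  0.0577] rect [619.6 223.2] [98.  99.1] yaw -0.1097
top 1704 slopes x,y,z [-0.0023 -0.0025  0.0586] rect [619.7 223.6] [100.8 101.8] yaw -0.1095
```

View pics/g7.png

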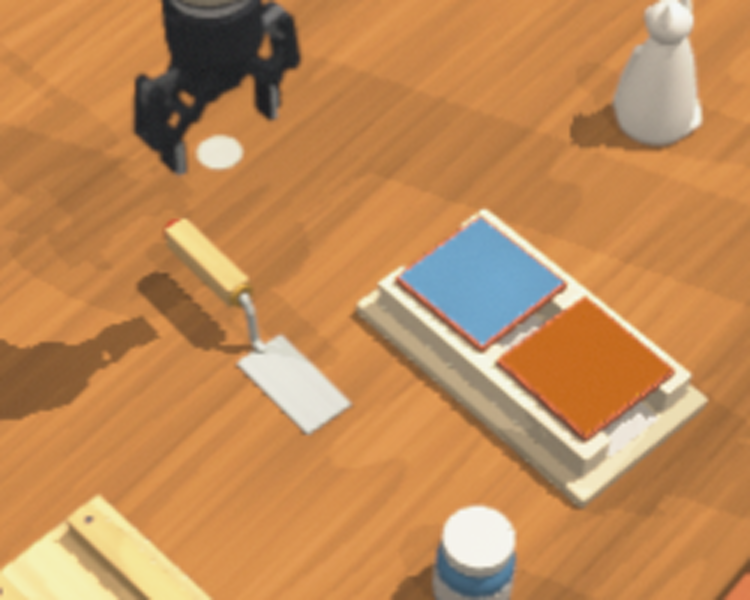

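The blue tile (~(482,283)) lies square on the bars, clear of the amber one. The trowel stands flat on the bench with its blade at ~(295,385).

```bash
python3 -c "
from station import manip
print(manip.sign_off())"
```

```text
the job is handed in; nothing more can be done
None
```

The job is handed in: by the last camera check the blue tile lies flat on the bars within about 2 mm of the free place and clear of the loaded tile, and the trowel lies flat on the bench; no verdict was returned.

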